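Show the brush to the video call

TASK

We are going through the closet tools on a video call: the squeegee has been looked at, so lay it flat close beside the yellow scoop, handle ends level and pointing the same way (blade at the end where the scoop's mouth is), and let go of it. Then pick up the oak brush and show its bristles to the tablet: hold it still in the air about 15 cm straight out from the middle of the screen, bristles squarely facing the screen and the brush lying along the screen's long side (hole to either side), and finish while still holding it there. Do not drop anything, and leave the scoop, the tablet and everything else where they are.

Things in the scene. Friction and masses are not known exactly. Their poses are not given: they have to be found in the camera images.
- squeegee: blue silicone squeegee with dark blade, T-shaped, 200 mm long, lying flat on the mat. Origin: underside, centre line, half way along. x runs towards the blade, z up. Handle bar 26 mm wide, 20 mm thick, x = -100 to +60 mm; cross head 110 mm wide (y), 20 mm thick, x = 55 to 80 mm; blade 110 mm wide, 6 mm thick, to x = 100 mm. About 0.14 kg, centre of mass x = 20 mm
- blade (a point): middle of the squeegee's cross head, 75 mm along x from its origin, 10 mm up
- scoop: yellow plastic scoop on its flat bottom on the mat, 220 mm long. Origin: underside, centre line, half way along. x runs from the handle towards the open mouth, z up. Bowl 96 mm wide (y), 45 mm high, x = -10 to +110 mm; round handle 24 mm thick, 28 mm up, x = -10 to -110 mm. Free mat beside it on the side towards the mat's middle. Stays where it is
- brush: oak hand brush standing on dark bristles, 230 mm long. Origin: middle of the bristle field, at the tips. z from bristles to wooden back (up), x away from the handle. Bristles 108 x 40 mm, 24 mm deep; block over them x = +-57 mm, 46 mm wide, z = 24 to 40 mm; handle same height and thickness, 26-34 mm wide, to x = -172 mm, 10 mm hole at its end. About 0.12 kg, centre of mass x = -36 mm
- screen (a point): middle of the tablet's screen surface, 66 mm above the mat. z points straight out of the screen (up and towards the robot, 40 degrees from vertical), y along the screen's long side (level), x up the screen. The tablet is 205 x 128 mm, lying back at 40 degrees to the mat
- tablet: tablet in a low aluminium stand, loose, 0.75 kg, 205 mm wide (y), 150 mm deep (x), 110 mm high. Origin: under the stand on the mat; the screen looks to its -x side and up
- bin_lower: lower of two stacked green plastic bins, 190 x 140 x 90 mm, origin under its centre; bystander
- bin_upper: upper green bin, standing on the lower one, same size, top 183 mm above the table; bystander
- bucket: stainless bucket, 172 mm across, 156 mm high, bail handle folded down to one side; origin under its centre; bystander
- polish_tin: round dark red shoe polish tin, 80 mm across, 28 mm high; origin under its centre; bystander
- spray: white bottle, 48 mm across, 160 mm high; origin under its centre; bystander
- shoehorn: steel shoehorn with a black handle, about 215 mm long, lying on the mat along its x; bystander
Mind the look-alikes: they are no part of the job. What is shaped like the brush but orange is not meant.

How it is judged (in metres and radians):
On the way, in this order (a step that is already met when the one before it is completed fails the run):
1. the squeegee lies flat beside the scoop, pointing the same way, released (x of squeegee in the frame of scoop between -0.045 and 0.045 m and (y of squeegee in the frame of scoop between 0.09 and 0.2 m or y of squeegee in the frame of scoop between -0.2 and -0.09 m) and angle between the x axis of squeegee and the x axis of scoop, either way round below 0.22 rad and x of blade in the frame of scoop above 0.04 m and angle between squeegee's own z axis and vertical below 0.1 rad and height (world z) of squeegee below 0.01 m and contact force between the fingers and squeegee below 0.2 N and linear speed of squeegee below 0.02 m/s), for 0.2 s.
2. the brush is held in the air in front of the screen, bristles facing it (x of brush in the frame of screen between -0.035 and 0.035 m and y of brush in the frame of screen between -0.035 and 0.035 m and z of brush in the frame of screen between 0.11 and 0.19 m and angle between the z axis of brush and the z axis of screen, either way round below 0.25 rad and angle between the x axis of brush and the y axis of screen, either way round below 0.25 rad and angle between brush's own z axis and vertical below 1.3 rad and contact force between the fingers and brush above 1 N and linear speed of brush below 0.03 m/s and angular speed of brush below 0.25 rad/s), for 0.3 s.
At the end, for the whole second after the job is handed in: Squeegee released, flat beside the scoop: 90-200 mm between centre lines, origins level within 45 mm, parallel within 0.22 rad, blade at the mouth end. Brush held still: bristle middle 110-190 mm out from the screen, within 35 mm of its middle each way, facing and along it within 0.25 rad (all of step 1 and all of step 2); the arm keeps its last pose, push and grip.
It fails at once if the scoop, tablet or another bystander was moved by more than 20 mm (distance of any of scoop, tablet, bin_lower, bin_upper, bucket, polish_tin, spray, shoehorn from where it was at the start of the episode above 0.02 m).
It fails at once if the squeegee or the brush was dropped ((linear speed of squeegee above 0.7 m/s and contact force between the fingers and squeegee below 0.05 N) or (linear speed of brush above 0.7 m/s and contact force between the fingers and brush below 0.05 N)).
It also fails if it takes over 54 s, if anything falls off the work surface, if the arm or the gripper's body presses on something with over 40 N, if the wrist force passes 120 N, or if a joint passes its speed limit or range.

ROBOT

A 6-joint arm with a two-finger parallel gripper is mounted at the origin on the work surface. World frame = base frame: x ahead of the robot, y to its left, z up, the work surface at z = 0. Lengths are in mm, angles in rad, forces in N, time in s.
With the tool pointing down it reaches from about 350 to 875 mm from the base axis. Payload 4.2 kg.
Tool frame: the origin (TCP) lies midway between the tips of the shut fingers; the grasp point (between the pads) lies 19 mm behind it (arm.grasp_offset is the distance from the TCP to the grasp point, in mm); z points along the fingers, y is the direction in which the jaws open and shut (so a half turn about z gives the same grasp; the last joint's range is limited). The gripper opens to 85 mm and grips with 20 to 120 N. Pads are 22 mm wide; open, the fingers measure 114 mm over their backs; the gripper's body (76 mm by 85 mm) begins 54 mm behind the grasp point. The pads swing forward as they close: fully open they stand 13 mm farther back than shut.
Start: joints at [1.534, 0.385, 0.008, 0, -1.194, -0.259], TCP at [182.158, 597.844, 231.312] pointing down, gripper open.
Joint ranges: [-3.14, 3.14], [-1.21, 2.06], [-1.07, 1.41], [-3.16, 2.05], [-2.99, -0.16], [-3.1, 3.1]. Speed limits (rad/s): [2.79, 2.79, 3.14, 3.14, 3.14, 3.14].

INTERFACE

Orientations are given as a unit quaternion [x, y, z, w].
In Python, from bench import arm gives the robot as it stands.
- The arm moves only by the tool move_arm, never from a script. Its argument "moves" is a list of rows, each an object with "gripper": the gripper's target within -1 to 1 (fully open at 1, half-way at 0, shut at -1); "xyz": the shift along the tool's x, y, z in cm, a list of three; "angular": the turn, a rotation vector about the tool's x, y, z in rad, a list of three. In form: [{"gripper": gripper, "xyz": [dx, dy, dz], "angular": [wx, wy, wz]}, ...]. A call has 1 to 10 rows; each row is the pose to reach, as a shift and turn from the pose commanded when the call began, along the tool's axes at that moment; what a row does not reach only later rows make up. A row lasts 1/8 s, in which the tool goes at most 62.5 mm and 10.7 degrees, less where a joint would pass 70% of its speed; a pose out of reach is approached as far as the arm can. A call with a gripper value outside its range is refused whole. The fingers move at their own pace and stop on an object; the grip force is fixed at half the most. Time passes only in rows, so rows that repeat a pose let the fingers close. It gives the time, the measured TCP pose, the force and the opening at its end, in the units of the state.
- arm.read_state(): the state, without advancing time (a new reading comes with each control period).
- arm.get_image(name): name is "side" or "top"; returns (picture, depth): 384x512x3 uint8, blue, green, red; 384x512 float32, mm along the optical axis (not along the pixel's ray), 0 where there is no reading.
- arm.get_calibration(name): a dict with "camera_matrix" (3x3 intrinsics, pixels), "R" (3x3) and "t" (3): a world point X has camera coordinates R X + t. Camera axes: x right, y down, z forward; pixel columns grow to the right and rows downward; lengths in mm; the calibration is good to about 2 mm. A picture is of the moment at which its call begins. get_calibration takes no time and is no camera call.
- arm.job_done(): hands the job in, once; it reports no verdict.
The state is a dict: "clock": time; "joints": joint angles; "joint_vel": joint speeds; "joint_efforts": joint torques, N m; "position": TCP position; "ee_rot": TCP orientation; "contact_force": force on the tool from outside, world axes, zero at the start; "wrist_torque": the same for the moment, N m; "gripper_width": finger opening in mm.
Only numpy, scipy, OpenCV 4.12 (cv2) and the standard library are available. Lean on these libraries where they do the work, as an engineer would, in place of code of your own. Each camera call takes 0.05 s, during which the arm holds its last target. There are 200 camera calls.

## Working session

There is one attempt and no reset: what is moved stays moved. The work goes in short steps, Python scripts to look and compute and a tool call to move; the robot and the scene stay as the last step left them, time stands still between calls to the robot, and variables do not carry over. Pictures are saved under pics/ and viewed, about 8 in all and at most 12, crops included, and the job is handed in when it is done.

Besides the shell and the picture viewer there is one more tool, called after "Request:" as a command line: name --argument value ..., lists and objects as JSON in quotes. move_arm: Moves the arm, as the interface text tells. Its arguments: {"type":"object","properties":{"moves":{"type":"array","items":{"type":"object","properties":{"gripper":{"type":"number"},"xyz":{"type":"array","items":{"type":"number"}},"angular":{"type":"array","items":{"type":"number"}}}}}},"required":["moves"]}

```bash
ls; mkdir -p pics; cat > h.py <<'E'
import numpy as np, cv2
from bench import arm
def unproj(n,depth):
    c=arm.get_calibration(n);K=np.array(c["camera_matrix"]);R=np.array(c["R"]);t=np.array(c["t"])
    v,u=np.mgrid[:384,:512]
    p=np.stack([(u-K[0,2])/K[0,0]*depth,(v-K[1,2])/K[1,1]*depth,depth],-1)
    return (p-t)@R   # R^T (p-t)
def grab(n):
    im,d=arm.get_image(n); return im,d,unproj(n,d)
E
python3 - <<'E'
from h import *
for n in("top","side"):
    im,d,P=grab(n); cv2.imwrite(f"pics/{n}0.png",cv2.resize(im,(800,600))); np.savez(f"{n}0.npz",im=im,d=d,P=P)
    c=arm.get_calibration(n); print(n,c)
print(arm.read_state())
E
```

```text
pics
top {'camera_matrix': array([[351.55366   ,   0.        , 253.35083095],
       [  0.        , 351.55366   , 184.30001758],
       [  0.        ,   0.        ,   1.        ]]), 'R': array([[-0.0214645 , -0.99961019, -0.01785366],
       [-0.99437443,  0.02319798, -0.10335059],
       [ 0.10372447,  0.01553485, -0.99448474]]), 't': array([  27.89510416,  601.82088993, 1061.74423706])}
side {'camera_matrix': array([[378.97496225,   0.        , 256.93389163],
       [  0.        , 378.97496225, 191.57079657],
       [  0.        ,   0.        ,   1.        ]]), 'R': array([[ 0.99841215, -0.05596585,  0.00640336],
       [-0.03264477, -0.66748619, -0.74390624],
       [ 0.0459075 ,  0.742516  , -0.66825332]]), 't': array([-566.35324179,   75.60130769, 1499.58429107])}
{'clock': 0.1, 'joints': array([ 1.53361758e+00,  3.85480429e-01,  6.77555205e-03, -4.00521597e-04,
       -1.19399535e+00, -2.58629114e-01]), 'joint_vel': array([ 0.00111934, -0.00074557,  0.00220778,  0.00391727, -0.00037473,
       -0.00014734]), 'joint_efforts': array([-1.95497073e-04, -3.93318415e+01,  1.88929939e+01,  4.19788465e+00,
       -2.53616679e-03,  3.14061502e-06]), 'position': array([182.01942438, 597.37457723, 230.340732  ]), 'ee_rot': array([ 9.89070785e-01, -1.47438260e-01, -7.98122289e-05,  9.66687652e-04]), 'contact_force': array([-0.29371214, -0.19442507,  0.23497314]), 'wrist_torque': array([-0.05573419, -0.02482207,  0.00502492]), 'gripper_width': 85.22877924398318}
```

View pics/top0.png

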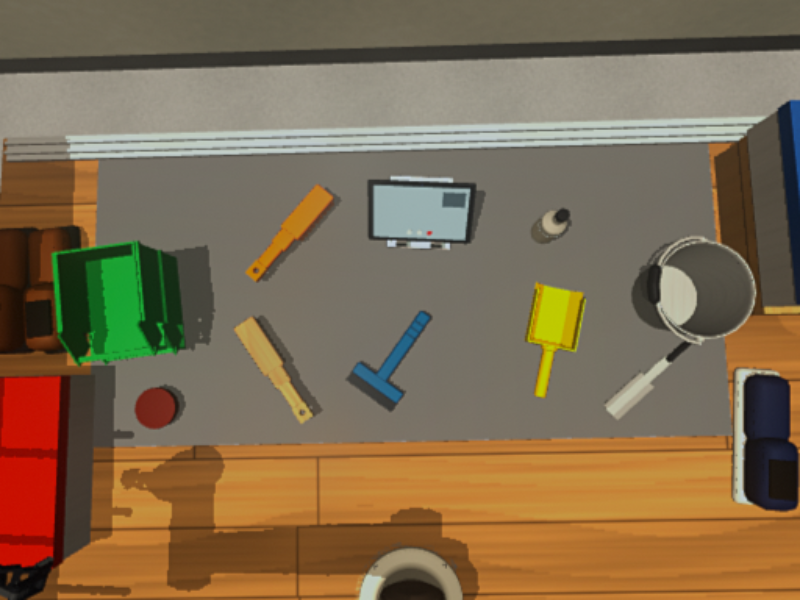

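View pics/side0.png

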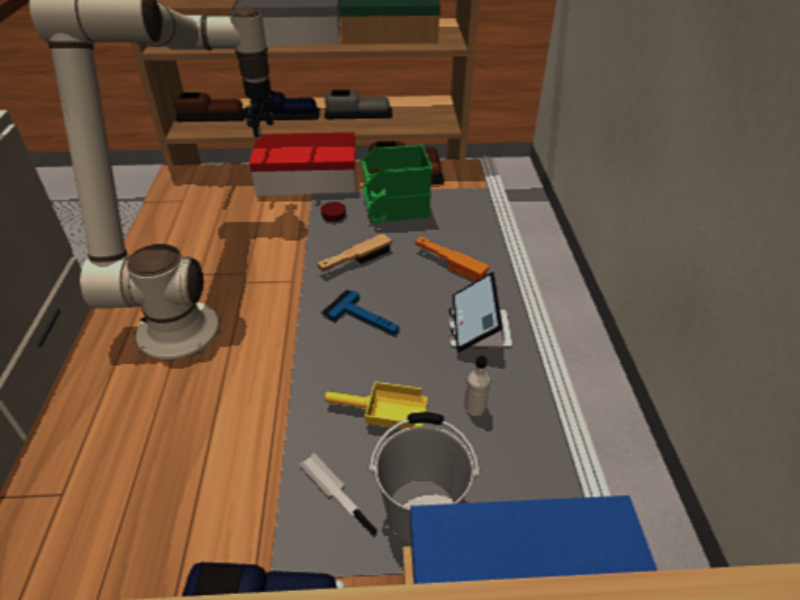

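The pictures match the list. In top-view pixels (800x600):
- **Oak brush:** pale, at (275,370), with its hole at the lower right.
- **Look-alike:** the orange brush at (290,232), not part of the job.
- **Squeegee:** at (395,360), blade at the lower left.
- **Scoop:** at (553,335), mouth up.
- **Tablet:** at (422,212).

Next I measure.

```bash
python3 - <<'E'
from h import *
z=np.load("top0.npz");im,P=z["im"],z["P"]
hsv=cv2.cvtColor(im,cv2.COLOR_BGR2HSV);H,S,V=[hsv[...,i].astype(int) for i in range(3)]
X,Y,Z=P[...,0],P[...,1],P[...,2]
v,u=np.mgrid[:384,:512];U,W=u*800/512,v*600/384
def box(a,b,c,d):return(U>a)&(U<c)&(W>b)&(W<d)
def rep(n,m):
    m=cv2.morphologyEx(m.astype(np.uint8),cv2.MORPH_OPEN,np.ones((2,2)))>0
    q=P[m]; xy=q[:,:2].astype(np.float32); c,vec=cv2.PCACompute(xy,None)
    a=(xy-c)@vec[0];b=(xy-c)@vec[1]
    print(n,m.sum(),"c",c.round(1),"dir",vec[0].round(3),"along",a.min().round(1),a.max().round(1),"across",b.min().round(1),b.max().round(1),"z",np.percentile(q[:,2],[5,50,95]).round(1))
    r=cv2.minAreaRect(xy);print("   rect",r)
    return q
for n,b in(("brush",(225,310,325,430)),("orange",(235,170,350,290))):
    rep(n,box(*b)&(S>90)&(H<30)&(V>60)&(Z>15))
sq=box(340,300,440,415)&(S>90)&(H>90)&(H<125)
rep("squeegee",sq&(Z>8))
rep("mat z",box(460,300,510,400))
sc=box(515,275,595,405)&(S>120)&(H>18)&(H<40)
rep("scoop",sc); 
rep("scoop handle",sc&(W>352)&(Z>20)); rep("scoop bowl",sc&(W<340)&(Z>30))
s=box(374,187,468,237)&(Z>20)
q=rep("screen",s);c=q.mean(0);U_,D,Vt=np.linalg.svd(q-c,full_matrices=False);print("plane n",Vt[2],"c",c,"std",D[2]/len(q)**.5)
t=box(355,170,485,255)&(Z>12)&(V<75);rep("bezel",t)
E
```

```text
brush 960 c [[454.3 257.9]] dir [0.828 0.56 ] along -127.1 101.7 across -235.2 32.6 z [32.8 42.7 46.1]
   rect ((502.7353210449219, 171.04635620117188), (228.5522003173828, 262.8700866699219), 36.45081329345703)
orange 931 c [[721.2 212.6]] dir [ 0.763 -0.646] along -131.5 104.5 across -314.3 26.3 z [ 3.8 42.3 46.2]
   rect ((661.9340209960938, 107.67090606689453), (343.1791076660156, 224.9373779296875), 65.74533081054688)
squeegee 674 c [[456.1  21.8]] dir [ 0.807 -0.59 ] along -65.0 114.4 across -54.2 54.2 z [ 4.5 22.6 26.4]
   rect ((475.8607177734375, 6.669685363769531), (108.49174499511719, 179.2064208984375), 53.42455291748047)
mat z 2016 c [[ 472.7 -165. ]] dir [ 0.999 -0.043] along -97.7 98.6 across -49.4 163.0 z [-0.4  3.2  6.6]
   rect ((474.5711669921875, -108.98941802978516), (213.51919555664062, 194.7847442626953), 88.48865509033203)
scoop 1554 c [[ 516.5 -297.9]] dir [ 0.94  -0.341] along -140.7 86.8 across -61.4 268.3 z [ 3.3 10.6 48.4]
   rect ((531.4677734375, -196.06834411621094), (323.5986328125, 228.681884765625), 67.15724182128906)
scoop handle 229 c [[ 423.3 -27
[... 254 characters left out ...]
.7 297.2 across -47.4 56.5 z [ 1.4 44.8 51.1]
   rect ((540.6456298828125, -186.7716522216797), (101.97614288330078, 368.82098388671875), 0.23388241231441498)
screen 1920 c [[742.1 -41.3]] dir [0.031 1.   ] along -93.3 91.2 across -254.2 41.0 z [37.3 69.6 99.8]
   rect ((635.5006103515625, -39.13225555419922), (184.56785583496094, 295.27825927734375), 88.25797271728516)
plane n [-0.99285107  0.03215549 -0.11494682] c [742.07736609 -41.33424036  72.3071585 ] std 26.939182037438623
bezel 496 c [[753.9 -44.4]] dir [0.035 0.999] along -110.9 108.3 across -266.3 64.2 z [  2.1  84.6 109.9]
   rect ((649.5897216796875, -54.62816619873047), (312.2313537597656, 230.40475463867188), 4.490302085876465)
```

```bash
cat >> h.py <<'E'
def cast(n,uv,z):
    c=arm.get_calibration(n);K=np.array(c["camera_matrix"]);R=np.array(c["R"]);t=np.array(c["t"])
    uv=np.atleast_2d(uv); r=np.c_[(uv[:,0]-K[0,2])/K[0,0],(uv[:,1]-K[1,2])/K[1,1],np.ones(len(uv))]@R
    o=-R.T@t; return o+r*((z-o[2])/r[:,2])[:,None]
def biggest(m):
    n,l,s,_=cv2.connectedComponentsWithStats(m.astype(np.uint8)); return l==1+np.argmax(s[1:,4])
def ends(xy,dir0=None):
    c,vec=cv2.PCACompute(xy.astype(np.float32),None);d=vec[0]
    if dir0 is not None and d@np.array(dir0)<0:d=-d
    p=np.array([-d[1],d[0]]);a=(xy-c[0])@d;b=(xy-c[0])@p
    return c[0],d,p,a,b
E
python3 - <<'E'
from h import *
z=np.load("top0.npz");im,P,d=z["im"],z["P"],z["d"]
hsv=cv2.cvtColor(im,cv2.COLOR_BGR2HSV);H,S,V=[hsv[...,i].astype(int) for i in range(3)]
v,u=np.mgrid[:384,:512];U,W=u*800/512,v*600/384
ok=d>0;Z=P[...,2]
def box(a,b,c,e):return(U>a)&(U<c)&(W>b)&(W<e)
def pts(m,z): 
    vv,uu=np.nonzero(m); return cast("top",np.c_[uu,vv],z)[:,:2]
def rep(n,xy,d0):
    c,dr,p,a,b=ends(xy,d0); print(n,len(xy),"c",c.round(1),"dir",dr.round(3),"yaw",np.arctan2(dr[1],dr[0]).round(3),"along",a.min().round(1),a.max().round(1),"across",b.min().round(1),b.max().round(1)); 
    mid=c+dr*(a.min()+a.max())/2; print("   mid",mid.round(1)); return c,dr,p,a,b
br=biggest(box(225,310,325,430)&(S>90)&(H<30)&(V>60))
c,dr,p,a,b=rep("brush",pts(br,42),[1,.5]); print("  top edge at block",c+dr*(a.max()-57), "b mid block",(b[a>a.max()-100].min()+b[a>a.max()-100].max())/2, "colours",im[br].mean(0))
# handle end profile
sq=biggest(box(340,300,440,415)&(S>90)&(H>90)&(H<125))
xy=pts(sq,22);c,dr,p,a,b=rep("sq all",xy,[-1,.6])
h=a<a.min()+120; rep("sq handle",xy[h],[-1,.6]); rep("sq head",xy[a>a.min()+165],[-.6,-1])
sc=biggest(box(515,275,595,405)&(S>120)&(H>18)&(H<40))
xy=pts(sc,30); rep("scoop",xy,[1,0]); m=sc&(W>352); rep("sc handle",pts(m,38),[1,0])
s=box(374,187,468,237)&(Z>20)&ok
q=P[s];cc=q.mean(0);_,D,Vt=np.linalg.svd(q-cc,full_matrices=False);n=Vt[2]*np.sign(Vt[2][2]);print("screen n",n,np.degrees(np.arccos(n[2])),cc,D[2]/len(q)**.5)
dk=biggest((box(355,170,485,255)&(V<150)&(Z>14)&ok&(abs((P-cc)@n)<8)));q=P[dk];c=q[:,:2].mean(0)
r=cv2.minAreaRect(q[:,:2].astype(np.float32));print("tablet",r,q[:,2].min(),q[:,2].max())
lo=(P[...,2]<6)&box(460,300,510,400)&ok;print("mat",np.median(Z[box(460,300,510,400)&ok]),"wood",np.median(Z[box(330,470,390,510)&ok]))
cv2.imwrite("pics/crop.png",cv2.resize(im[190:280,140:290],(800,480),interpolation=cv2.INTER_CUBIC))
E
```

```text
brush 986 c [457.  261.4] dir [0.833 0.553] yaw 0.586 along -127.6 103.1 across -23.9 24.1
   mid [446.8 254.7]
  top edge at block [495.39261187 286.91797017] b mid block 0.07723971099093063 colours [ 78.32758621 145.55375254 175.79614604]
sq all 674 c [459.3  24.9] dir [-0.807  0.59 ] yaw 2.51 along -114.4 64.3 across -54.3 53.4
   mid [479.5  10.1]
sq handle 306 c [502.9  -7. ] dir [-0.805  0.594] yaw 2.506 along -60.4 59.6 across -12.1 12.2
   mid [503.2  -7.3]
sq head 153 c [412.9  58.6] dir [-0.595 -0.804] yaw -2.208 along -54.2 52.4 across -6.8 6.6
   mid [413.4  59.3]
scoop 1556 c [ 519.2 -293.3] dir [ 0.97  -0.242] yaw -0.244 along -139.5 80.4 across -51.9 51.9
   mid [ 490.5 -286.1]
sc handle 233 c [ 426.6 -267.6] dir [ 0.969 -0.246] yaw -0.249 along -43.2 44.5 across -11.8 12.5
   mid [ 427.3 -267.7]
screen n [-0.64397164  0.04510974  0.7637183 ] 40.206899414735496 [745.54962393 -38.41629858  71.12212676] 1.7818243714796687
tablet ((741.3496704101562, -36.90272521972656), (202.47547912597656, 111.75948333740234), 86.01253509521484) 19.123891693523095 113.09268057692724
mat 3.227807986996087 wood 0.0337573207728166
```

View pics/crop.png

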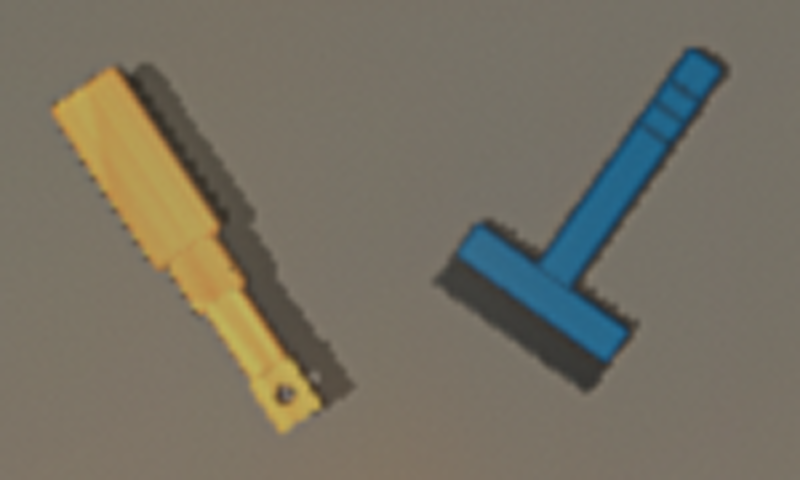

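The crop confirms it: the pale oak brush is at left, with its block at (135,165) and hole at (285,393). The blue squeegee is at right, its blade at the lower left. The scoop is at about (491,-285) with yaw -0.247, and the squeegee at (470,17) with yaw 2.508.

```bash
cat >> h.py <<'E'
from scipy.spatial.transform import Rotation as Ro
def down(yaw): # tool x at world yaw, z down
    c,s=np.cos(yaw),np.sin(yaw); return Ro.from_matrix(np.array([[c,s,0],[s,-c,0],[0,0,-1]]))
def rel(p,R,p0=None,R0=None):
    if p0 is None:
        s=arm.read_state();p0=s["position"];R0=Ro.from_quat(s["ee_rot"])
    d=R0.inv().apply(np.array(p)-p0)/10;w=(R0.inv()*R).as_rotvec()
    print("shift cm",d.round(2),"rot",w.round(3),"rows",np.ceil(max(np.linalg.norm(d)/6.25,np.linalg.norm(w)/.1867)))
E
python3 -c "
from h import *
R=down(-.634)
rel([454,28.5,230],R); p=np.array([454,28.5,230.])
rel([454,28.5,60],R,p,R)"
```

```text
shift cm [42.61 46.48  0.13] rot [ 0.002 -0.     0.338] rows 11.0
shift cm [ 0.  0. 17.] rot [0. 0. 0.] rows 3.0
```

Request:
move_arm --moves '[{"gripper":1,"xyz":[4.3,4.6,0],"angular":[0,0,0.03]},{"gripper":1,"xyz":[8.5,9.3,0],"angular":[0,0,0.07]},{"gripper":1,"xyz":[12.8,13.9,0],"angular":[0,0,0.1]},{"gripper":1,"xyz":[17,18.6,0],"angular":[0,0,0.14]},{"gripper":1,"xyz":[21.3,23.2,0],"angular":[0,0,0.17]},{"gripper":1,"xyz":[25.6,27.9,0],"angular":[0,0,0.2]},{"gripper":1,"xyz":[29.8,32.5,0],"angular":[0,0,0.24]},{"gripper":1,"xyz":[34.1,37.2,0],"angular":[0,0,0.27]},{"gripper":1,"xyz":[38.4,41.8,0],"angular":[0,0,0.3]},{"gripper":1,"xyz":[42.6,46.5,0.1],"angular":[0,0,0.338]}]'

```text
clock: 1.35
position: [452.2, 32.0, 230.5]
ee_rot: [0.95, -0.312, 0.0, -0.0]
contact_force: [0.6, 1.1, -0.5]
gripper_width: 85.5
```

```bash
python3 -c "
from h import *
print(arm.read_state()['joints'].round(3),arm.read_state()['position'])
rel([454,28.5,60],down(-.634));rel([454,28.5,5],down(-.634))"
```

```text
[ 0.431  0.089 -0.392 -0.    -1.089  0.505] [452.17740585  32.04839222 230.46526024]
shift cm [ 0.35  0.19 17.05] rot [-0.001 -0.    -0.001] rows 3.0
shift cm [ 0.35  0.19 22.55] rot [-0.001 -0.    -0.001] rows 4.0
```

Request:
move_arm --moves '[{"gripper":1,"xyz":[0,0,6]},{"gripper":1,"xyz":[0,0,12]},{"gripper":1,"xyz":[0,0,17]},{"gripper":1,"xyz":[0,0,17]},{"gripper":1,"xyz":[0,0,17]}]'

```text
invalid input
```

```bash
python3 -c "
from h import *
rel([454,28.5,6],down(-.634))"
```

```text
shift cm [ 0.35  0.19 22.45] rot [-0.001 -0.    -0.001] rows 4.0
```

Request:
move_arm --moves '[{"gripper":1,"xyz":[0,0,6],"angular":[0,0,0]},{"gripper":1,"xyz":[0,0,12],"angular":[0,0,0]},{"gripper":1,"xyz":[0,0,17],"angular":[0,0,0]},{"gripper":1,"xyz":[0,0,17],"angular":[0,0,0]},{"gripper":1,"xyz":[0,0,17],"angular":[0,0,0]}]'

```text
clock: 1.98
position: [453.0, 34.5, 61.8]
ee_rot: [0.95, -0.311, 0.001, -0.001]
contact_force: [1.1, 0.2, 0.7]
gripper_width: 85.7
```

```bash
python3 -c "
from h import *
rel([454,28.5,6],down(-.634))"
```

```text
shift cm [0.42 0.44 5.58] rot [-0.002 -0.002  0.001] rows 1.0
```

Request:
move_arm --moves '[{"gripper":1,"xyz":[0.4,0.45,2],"angular":[0,0,0]},{"gripper":1,"xyz":[0.4,0.45,4],"angular":[0,0,0]},{"gripper":1,"xyz":[0.4,0.45,5.5],"angular":[0,0,0]},{"gripper":1,"xyz":[0.4,0.45,5.5],"angular":[0,0,0]},{"gripper":1,"xyz":[0.4,0.45,5.5],"angular":[0,0,0]}]'

```text
clock: 2.6
position: [453.8, 28.7, 7.2]
ee_rot: [0.95, -0.311, 0.002, -0.001]
contact_force: [-0.6, -0.2, -0.2]
gripper_width: 85.5
```

Request:
move_arm --moves '[{"gripper":-1,"xyz":[0,0,0],"angular":[0,0,0]},{"gripper":-1,"xyz":[0,0,0],"angular":[0,0,0]},{"gripper":-1,"xyz":[0,0,0],"angular":[0,0,0]},{"gripper":-1,"xyz":[0,0,0],"angular":[0,0,0]},{"gripper":-1,"xyz":[0,0,0],"angular":[0,0,0]},{"gripper":-1,"xyz":[0,0,0],"angular":[0,0,0]}]'

```text
clock: 3.35
position: [453.0, 28.3, 5.9]
ee_rot: [0.95, -0.311, 0.001, -0.0]
contact_force: [-0.7, 1.7, 5.6]
gripper_width: 24.4
```

Request:
move_arm --moves '[{"gripper":-1,"xyz":[0,0,-2],"angular":[0,0,0]},{"gripper":-1,"xyz":[0,0,-5],"angular":[0,0,0]},{"gripper":-1,"xyz":[0,0,-9],"angular":[0,0,0]},{"gripper":-1,"xyz":[0,0,-9],"angular":[0,0,0]}]'

```text
clock: 3.85
position: [453.9, 28.6, 97.7]
ee_rot: [0.95, -0.311, 0.002, -0.002]
contact_force: [-1.0, 0.1, -1.4]
gripper_width: 24.7
```

```bash
python3 - <<'E'
from h import *
print(arm.read_state()["contact_force"],arm.read_state()["gripper_width"])
im,d,P=grab("side");cv2.imwrite("pics/side1.png",cv2.resize(im[120:300,120:360],(800,600)))
p=np.array([544.6,-154,100.]);s=arm.read_state();R0=Ro.from_quat(s["ee_rot"])
rel(p,down(-.634)); rel(p,down(-2.0),p,down(-.634)); 
E
```

```text
[-1.03194396  0.14323375 -1.43103598] 24.6792415244319
shift cm [18.22  9.21 -0.41] rot [-0.002 -0.001 -0.   ] rows 4.0
shift cm [0. 0. 0.] rot [-0.    -0.     1.366] rows 8.0
```

View pics/side1.png

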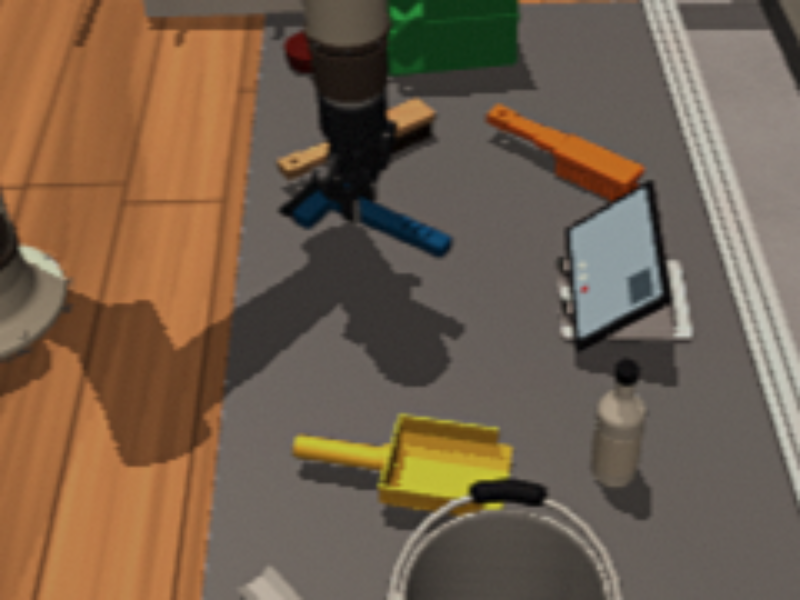

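The squeegee hangs level in the grip at (350,210) of the crop. Next I carry it over and turn it.

Request:
move_arm --moves '[{"gripper":-1,"xyz":[1.8,0.9,0],"angular":[0,0,0.14]},{"gripper":-1,"xyz":[3.6,1.8,0],"angular":[0,0,0.28]},{"gripper":-1,"xyz":[5.5,2.8,0],"angular":[0,0,0.42]},{"gripper":-1,"xyz":[7.3,3.7,0],"angular":[0,0,0.56]},{"gripper":-1,"xyz":[9.1,4.6,0],"angular":[0,0,0.7]},{"gripper":-1,"xyz":[10.9,5.5,0],"angular":[0,0,0.84]},{"gripper":-1,"xyz":[12.8,6.4,0],"angular":[0,0,0.98]},{"gripper":-1,"xyz":[14.6,7.4,0],"angular":[0,0,1.12]},{"gripper":-1,"xyz":[16.4,8.3,0],"angular":[0,0,1.26]},{"gripper":-1,"xyz":[18.2,9.2,0],"angular":[0,0,1.37]}]'

```text
clock: 5.15
position: [543.1, -154.4, 92.9]
ee_rot: [-0.537, 0.844, 0.002, -0.002]
contact_force: [-0.1, 0.6, -1.3]
gripper_width: 24.5
```

Request:
move_arm --moves '[{"gripper":-1,"xyz":[0,0,0],"angular":[0,0,0.14]},{"gripper":-1,"xyz":[0,0,0],"angular":[0,0,0.28]},{"gripper":-1,"xyz":[0,0,0],"angular":[0,0,0.42]},{"gripper":-1,"xyz":[0,0,0],"angular":[0,0,0.56]},{"gripper":-1,"xyz":[0,0,0],"angular":[0,0,0.7]},{"gripper":-1,"xyz":[0,0,0],"angular":[0,0,0.84]},{"gripper":-1,"xyz":[0,0,0],"angular":[0,0,0.98]},{"gripper":-1,"xyz":[0,0,0],"angular":[0,0,1.12]},{"gripper":-1,"xyz":[0,0,0],"angular":[0,0,1.26]},{"gripper":-1,"xyz":[0,0,0],"angular":[0,0,1.39]}]'

```text
clock: 6.4
position: [542.8, -153.8, 92.9]
ee_rot: [0.128, 0.992, -0.0, -0.003]
contact_force: [-0.2, -0.5, -1.4]
gripper_width: 24.7
```

```bash
python3 - <<'E'
from h import *
print(arm.read_state()["joints"])
p=np.array([544.6,-154,100.]);rel([544.6,-154,40],down(-3.389));rel([544.6,-154,6],down(-3.389))
im,d,P=grab("top");cv2.imwrite("pics/top1.png",cv2.resize(im[150:300,180:400],(800,545)))
E
```

```text
[ 1.07973220e-02  4.22825442e-01 -3.19304743e-01 -8.87518807e-04
 -8.33652141e-01 -1.83820557e+00]
shift cm [-0.21  0.03  5.29] rot [-0.001 -0.005 -0.01 ] rows 1.0
shift cm [-0.22  0.03  8.69] rot [-0.001 -0.005 -0.01 ] rows 2.0
```

View pics/top1.png

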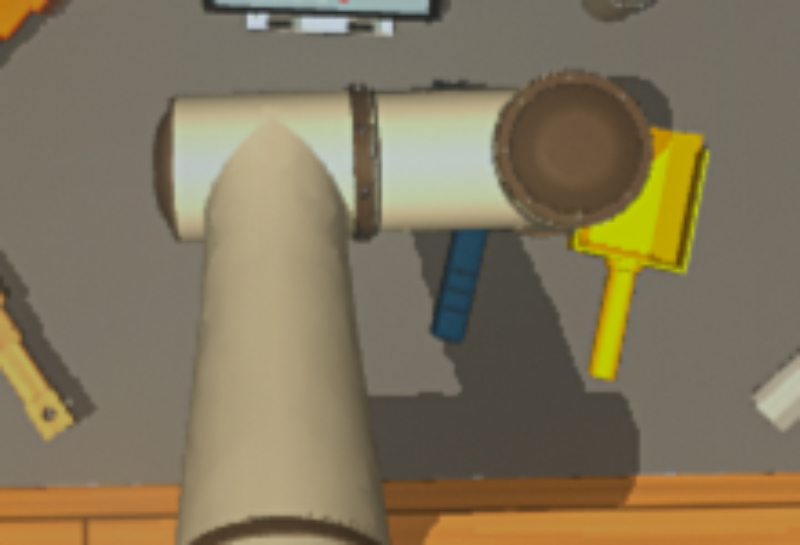

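The squeegee handle, at (460,285) of the crop, is parallel to the scoop's with its blade at the mouth end. I lower it now.

Request:
move_arm --moves '[{"gripper":-1,"xyz":[0,0,3],"angular":[0,0,0]},{"gripper":-1,"xyz":[-0.1,0,6],"angular":[0,0,0]},{"gripper":-1,"xyz":[-0.2,0,7.5],"angular":[0,0,0]},{"gripper":-1,"xyz":[-0.2,0,8.2],"angular":[0,0,0]},{"gripper":-1,"xyz":[-0.2,0,8.5],"angular":[0,0,0]},{"gripper":-1,"xyz":[-0.2,0,8.6],"angular":[0,0,0]},{"gripper":-1,"xyz":[-0.2,0,8.6],"angular":[0,0,0]}]'

```text
clock: 7.32
position: [546.8, -154.4, 10.1]
ee_rot: [0.126, 0.992, 0.0, 0.001]
contact_force: [-0.3, 0.0, -0.6]
gripper_width: 24.8
```

Request:
move_arm --moves '[{"gripper":-1,"xyz":[0,0,0.15],"angular":[0,0,0]},{"gripper":-1,"xyz":[0,0,0.3],"angular":[0,0,0]},{"gripper":-1,"xyz":[0,0,0.35],"angular":[0,0,0]}]'

```text
clock: 7.7
position: [546.3, -154.4, 6.0]
ee_rot: [0.126, 0.992, -0.0, -0.0]
contact_force: [-0.4, 0.4, 1.8]
gripper_width: 24.8
```

Contact with the mat. I release and retreat.

Request:
move_arm --moves '[{"gripper":1,"xyz":[0,0,0],"angular":[0,0,0]},{"gripper":1,"xyz":[0,0,0],"angular":[0,0,0]},{"gripper":1,"xyz":[0,0,0],"angular":[0,0,0]},{"gripper":1,"xyz":[0,0,0],"angular":[0,0,0]},{"gripper":1,"xyz":[0,0,0],"angular":[0,0,0]},{"gripper":1,"xyz":[0,0,-3],"angular":[0,0,0]},{"gripper":1,"xyz":[0,0,-9],"angular":[0,0,0]},{"gripper":1,"xyz":[0,0,-15],"angular":[0,0,0]},{"gripper":1,"xyz":[0,0,-18],"angular":[0,0,0]}]'

```text
clock: 8.82
position: [547.7, -154.6, 190.0]
ee_rot: [0.126, 0.992, 0.0, 0.003]
contact_force: [-0.6, 0.9, -0.1]
gripper_width: 85.5
```

```bash
python3 - <<'E'
from h import *
# brush origin and grasp
dr=np.array([.833,.553]);o=np.array([457,261.4])+dr*(103.1-57.5);g=o-36*dr;yaw=np.arctan2(dr[1],dr[0]);print("brush o",o,"grasp",g,yaw)
j=arm.read_state();print(j["joints"],j["position"])
for y in(yaw,yaw-np.pi): rel([*g,200],down(y)); rel([*g,100],down(y))
im,d,P=grab("side");cv2.imwrite("pics/side2.png",cv2.resize(im[120:330,120:400],(800,600)))
E
```

```text
brush o [494.9848 286.6168] grasp [464.9968 266.7088] 0.5860608584151243
[ 9.88169834e-03  3.20487254e-01 -1.98336961e-01  7.75789503e-04
 -1.04580910e+00 -1.83286021e+00] [ 547.70281602 -154.59520409  189.99631179]
shift cm [18.5  38.74 -1.08] rot [8.000e-03 2.000e-03 2.304e+00] rows 13.0
shift cm [18.56 38.73  8.92] rot [8.000e-03 2.000e-03 2.304e+00] rows 13.0
shift cm [18.5  38.74 -1.08] rot [-0.002  0.006 -0.838] rows 7.0
shift cm [18.56 38.73  8.92] rot [-0.002  0.006 -0.838] rows 8.0
```

View pics/side2.png

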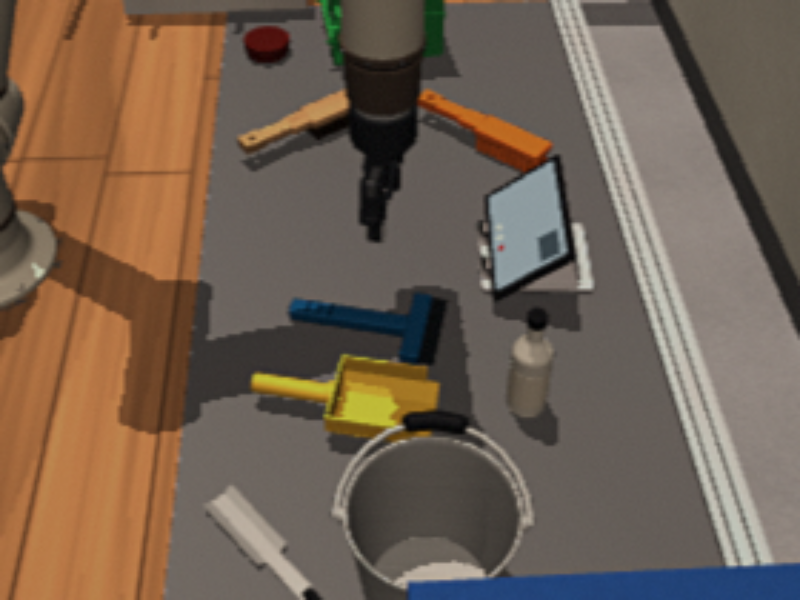

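The squeegee lies flat and parallel beside the scoop, released, at (370,320) of the crop. On to the brush.

Request:
move_arm --moves '[{"gripper":1,"xyz":[2.6,5.5,0],"angular":[0,0,-0.12]},{"gripper":1,"xyz":[5.3,11,0],"angular":[0,0,-0.24]},{"gripper":1,"xyz":[7.9,16.6,0],"angular":[0,0,-0.36]},{"gripper":1,"xyz":[10.6,22.1,0],"angular":[0,0,-0.48]},{"gripper":1,"xyz":[13.2,27.6,0],"angular":[0,0,-0.6]},{"gripper":1,"xyz":[15.9,33.2,2],"angular":[0,0,-0.72]},{"gripper":1,"xyz":[18.5,38.7,6],"angular":[0,0,-0.838]},{"gripper":1,"xyz":[18.5,38.7,9],"angular":[0,0,-0.838]},{"gripper":1,"xyz":[18.5,38.7,9],"angular":[0,0,-0.838]},{"gripper":1,"xyz":[18.5,38.7,9],"angular":[0,0,-0.838]}]'

```text
clock: 10.12
position: [464.5, 266.4, 96.9]
ee_rot: [-0.289, 0.957, 0.0, 0.001]
contact_force: [0.5, 0.4, 0.1]
gripper_width: 85.1
```

```bash
python3 - <<'E'
from h import *
rel([465,266.7,20],down(.586-np.pi))
im,d,P=grab("top")
hsv=cv2.cvtColor(im,cv2.COLOR_BGR2HSV);H,S,V=[hsv[...,i].astype(int) for i in range(3)]
m=(S>90)&(H>90)&(H<125);m[:170]=0;m[280:]=0;m[:,:200]=0;m[:,380:]=0
m=biggest(m);vv,uu=np.nonzero(m);xy=cast("top",np.c_[uu,vv],23)[:,:2]
c,dr,p,a,b=ends(xy,[1,0]);o=c+dr*(a.min()+100);print(m.sum(),o,np.arctan2(dr[1],dr[0]),a.min(),a.max(),b.min(),b.max())
y=-.247;r=o-[491,-285];print("in scoop",r@[np.cos(y),np.sin(y)],r@[-np.sin(y),np.cos(y)])
E
```

```text
shift cm [-0.05  0.    7.69] rot [-0.     0.001 -0.   ] rows 2.0
687 [ 524.32846954 -147.87726851] -0.25189063 -112.73660762160526 66.3294584664811 -53.767264846654975 54.00056386932481
in scoop -1.2090152938991734 141.1097751930419
```

Squeegee check: -1 mm along and 141 mm beside the scoop, parallel within 0.01 rad. Now the brush grasp.

Request:
move_arm --moves '[{"gripper":1,"xyz":[0,0,3],"angular":[0,0,0]},{"gripper":1,"xyz":[0,0,6],"angular":[0,0,0]},{"gripper":1,"xyz":[0,0,8],"angular":[0,0,0]},{"gripper":1,"xyz":[0,0,8.3],"angular":[0,0,0]},{"gripper":1,"xyz":[0,0,8.3],"angular":[0,0,0]},{"gripper":-1,"xyz":[0,0,8.3],"angular":[0,0,0]},{"gripper":-1,"xyz":[0,0,8.3],"angular":[0,0,0]},{"gripper":-1,"xyz":[0,0,8.3],"angular":[0,0,0]},{"gripper":-1,"xyz":[0,0,8.3],"angular":[0,0,0]},{"gripper":-1,"xyz":[0,0,8.3],"angular":[0,0,0]}]'

```text
clock: 11.42
position: [464.3, 267.0, 13.9]
ee_rot: [-0.289, 0.957, 0.0, 0.001]
contact_force: [-1.1, -0.5, 4.9]
gripper_width: 45.1
```

Request:
move_arm --moves '[{"gripper":-1,"xyz":[0,0,0],"angular":[0,0,0]},{"gripper":-1,"xyz":[0,0,-2],"angular":[0,0,0]},{"gripper":-1,"xyz":[0,0,-6],"angular":[0,0,0]},{"gripper":-1,"xyz":[0,0,-12],"angular":[0,0,0]},{"gripper":-1,"xyz":[0,0,-18],"angular":[0,0,0]},{"gripper":-1,"xyz":[0,0,-20],"angular":[0,0,0]},{"gripper":-1,"xyz":[0,0,-20],"angular":[0,0,0]}]'

```text
clock: 12.3
position: [464.1, 267.0, 214.4]
ee_rot: [-0.289, 0.957, 0.001, 0.002]
contact_force: [0.2, 1.1, -1.3]
gripper_width: 45.5
```

Brush gripped at 45 mm opening and lifted. Next I compute the showing pose.

```bash
cat > t.py <<'E'
from h import *
a=np.radians(40.1);yw=-.05
n=np.array([-np.sin(a)*np.cos(yw),-np.sin(a)*np.sin(yw),np.cos(a)]);by=np.array([-np.sin(yw),np.cos(yw),0])
x=-by;z=-n;y=np.cross(z,x);R=Ro.from_matrix(np.c_[x,y,z])
scr=np.array([742,-37.5,69]);o=scr+150*n
off=down(.586-np.pi).inv().apply(np.array([495,286.6,3])-[464.3,267,13.9])
p=o-R.apply(off)
E
python3 - <<'E'
from t import *
print(n,off.round(1),p.round(1),o); rel(p,R)
s=arm.read_state();print(s["joints"])
im,d,P=grab("side");cv2.imwrite("pics/side3.png",cv2.resize(im[40:250,80:360],(800,600)))
E
```

```text
[-0.64331864  0.03219276  0.7649214 ] [-36.4  -0.6  10.9] [636.2 -68.7 191.7] [645.50220356 -32.67108541 183.73821014]
shift cm [  4.23 -37.49   2.21] rot [ 0.647 -0.323 -0.897] rows 7.0
[ 8.25008461e-01  2.44491453e-01 -2.40363996e-01 -3.28340932e-04
 -1.08208943e+00 -1.80992239e+00]
```

View pics/side3.png

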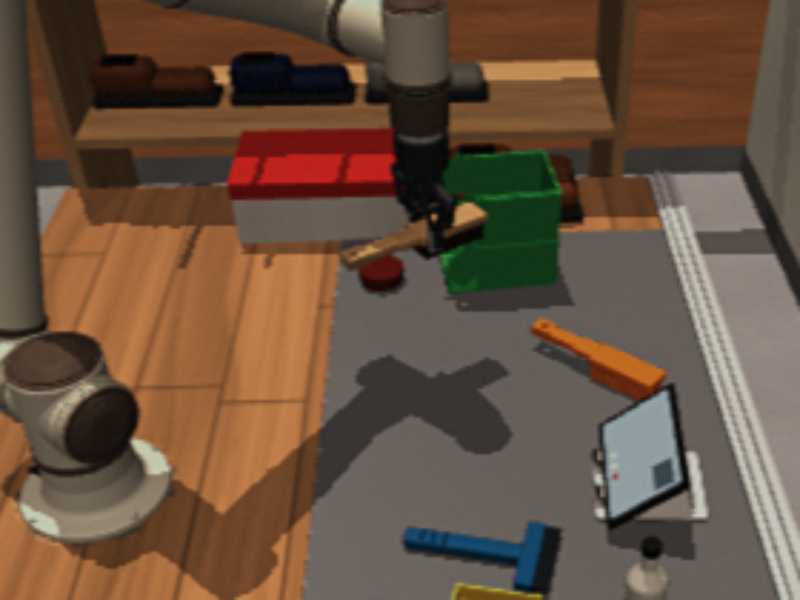

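The brush is held level in the air at (430,230) of the crop, clear of everything. Moving to the screen.

Request:
move_arm --moves '[{"gripper":-1,"xyz":[0.4,-4,0.2],"angular":[0.065,-0.032,-0.09]},{"gripper":-1,"xyz":[0.9,-8,0.4],"angular":[0.13,-0.065,-0.18]},{"gripper":-1,"xyz":[1.3,-12,0.7],"angular":[0.2,-0.1,-0.28]},{"gripper":-1,"xyz":[1.8,-16,0.9],"angular":[0.27,-0.135,-0.38]},{"gripper":-1,"xyz":[2.2,-20,1.2],"angular":[0.34,-0.17,-0.48]},{"gripper":-1,"xyz":[2.7,-24,1.4],"angular":[0.41,-0.206,-0.57]},{"gripper":-1,"xyz":[3.1,-28,1.7],"angular":[0.48,-0.24,-0.67]},{"gripper":-1,"xyz":[3.6,-32,1.9],"angular":[0.55,-0.275,-0.76]},{"gripper":-1,"xyz":[4,-35.5,2.1],"angular":[0.61,-0.305,-0.85]},{"gripper":-1,"xyz":[4.2,-37.5,2.2],"angular":[0.647,-0.323,-0.897]}]'

```text
clock: 13.6
position: [633.2, -67.1, 220.3]
ee_rot: [-0.639, 0.711, -0.21, 0.206]
contact_force: [0.6, -1.2, 0.3]
gripper_width: 45.1
```

Request:
move_arm --moves '[{"gripper":-1,"xyz":[0,0,0],"angular":[0,0,0]},{"gripper":-1,"xyz":[0,0,0],"angular":[0,0,0]},{"gripper":-1,"xyz":[0,0,0],"angular":[0,0,0]},{"gripper":-1,"xyz":[0,0,0],"angular":[0,0,0]}]'

```text
clock: 14.1
position: [634.3, -63.9, 223.0]
ee_rot: [-0.639, 0.71, -0.211, 0.208]
contact_force: [0.5, -0.6, -1.1]
gripper_width: 44.9
```

```bash
python3 - <<'E'
from t import *
rel(p,R)
s=arm.read_state();R0=Ro.from_quat(s["ee_rot"]);bo=s["position"]+R0.apply(off);sx=np.cross(by,n)
v=bo-scr;print("brush in screen",v@sx,v@by,v@n,"tilt",np.arccos(-R0.as_matrix()[:,2]@n))
im,d,P=grab("side");cv2.imwrite("pics/side4.png",cv2.resize(im[80:290,120:400],(800,600)))
hsv=cv2.cvtColor(im,cv2.COLOR_BGR2HSV);H,S,V=[hsv[...,i].astype(int) for i in range(3)]
m=(S>60)&(H>8)&(H<25)&(d>0)&(P[...,2]>120)&(P[...,0]>500)&(P[...,0]<760)&(abs(P[...,1]+40)<250)
q=P[biggest(m)];c=q.mean(0);_,D,Vt=np.linalg.svd(q-c,full_matrices=False);print(len(q),c,Vt,D/len(q)**.5)
l=(q-c)@Vt[0];print("ends",c+Vt[0]*l.min(),c+Vt[0]*l.max())
im,d,P=grab("top");cv2.imwrite("pics/top4.png",cv2.resize(im[90:300,150:430],(800,600)))
E
```

```text
shift cm [0.54 1.57 2.71] rot [ 0.099 -0.008 -0.053] rows 1.0
brush in screen 19.342831914000616 4.538918756610743 174.92204247532038 tilt 0.0990564220988898
445 [521.53932875 -83.23246326 425.55264039] [[ 0.19449766 -0.25503629 -0.94716796]
 [ 0.81926418  0.57324826  0.01387912]
 [ 0.53942271 -0.77868024  0.32043755]] [29.57137157 15.68328486  6.20348668]
ends [507.16069392 -64.3783875  495.5739553 ] [532.03617376 -96.99651761 374.43492999]
```

View pics/side4.png

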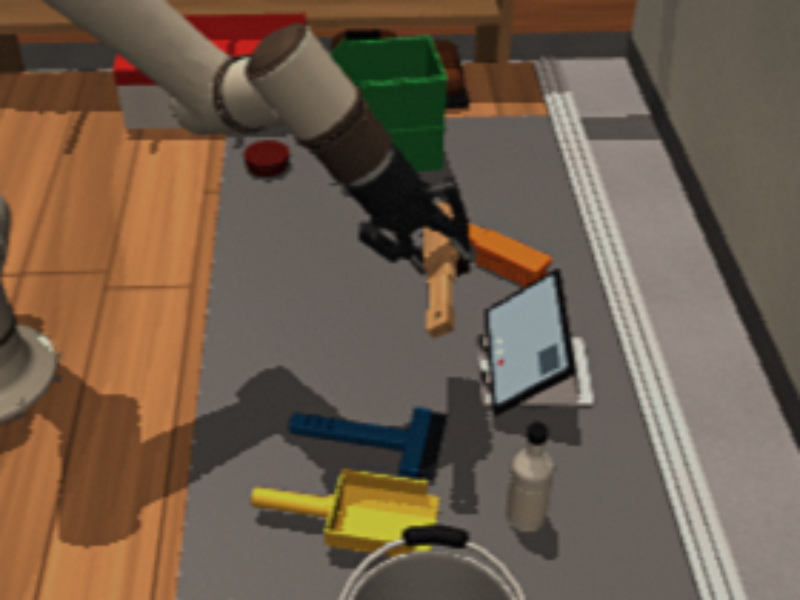

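View pics/top4.png

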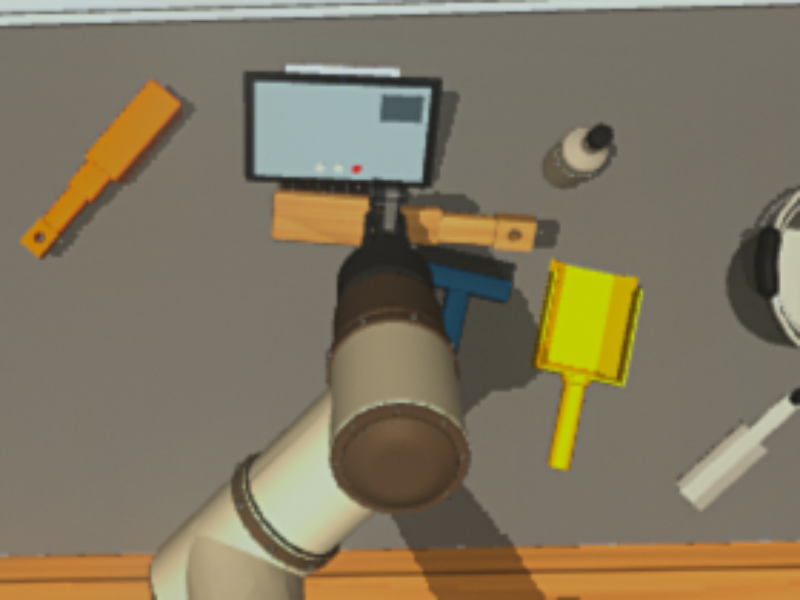

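The brush faces the screen and lies along its long side, from (275,218) to (535,232) in the top crop. It is about 25 mm too far out and 0.1 rad short in tilt, so I correct that.

Request:
move_arm --moves '[{"gripper":-1,"xyz":[0.2,0.5,0.9],"angular":[0.03,0,-0.02]},{"gripper":-1,"xyz":[0.4,1,1.8],"angular":[0.07,0,-0.04]},{"gripper":-1,"xyz":[0.5,1.6,2.7],"angular":[0.1,-0.01,-0.05]},{"gripper":-1,"xyz":[0.5,1.6,2.7],"angular":[0.1,-0.01,-0.05]},{"gripper":-1,"xyz":[0.5,1.6,2.7],"angular":[0.1,-0.01,-0.05]},{"gripper":-1,"xyz":[0.5,1.6,2.7],"angular":[0.1,-0.01,-0.05]},{"gripper":-1,"xyz":[0.5,1.6,2.7],"angular":[0.1,-0.01,-0.05]},{"gripper":-1,"xyz":[0.5,1.6,2.7],"angular":[0.1,-0.01,-0.05]}]'

```text
clock: 15.2
position: [643.8, -86.3, 221.9]
ee_rot: [-0.658, 0.683, -0.213, 0.235]
contact_force: [0.2, -0.3, 0.1]
gripper_width: 45.0
```

```bash
python3 - <<'E'
from t import *
rel(p,R)
s=arm.read_state();R0=Ro.from_quat(s["ee_rot"]);bo=s["position"]+R0.apply(off);sx=np.cross(by,n);M=R0.as_matrix()
v=bo-scr;print("brush in screen",v@sx,v@by,v@n,"tilt",np.arccos(-M[:,2]@n),"along",np.arccos(min(1,-M[:,0]@by)),s["joint_vel"].round(3),s["gripper_width"])
im,d,P=grab("top")
hsv=cv2.cvtColor(im,cv2.COLOR_BGR2HSV);H,S,V=[hsv[...,i].astype(int) for i in range(3)]
uu_,vv_=np.meshgrid(range(512),range(384))
w=(S>70)&(H>8)&(H<25)&(d>0)&(uu_>230)&(uu_<350)&(vv_>140)&(vv_<195)&(P[...,2]>120)
q=P[w];c=np.median(q,0);_,D,Vt=np.linalg.svd(q-c,full_matrices=False)
l=(q-c)@by; e=l.max(); back=c+by*(l.max()-57)  # block end is at brush x=+57
print(w.sum(),"ang back normal",np.arccos(abs(Vt[2]@n)),"along",np.arccos(abs(Vt[0]@by)),"back pt in screen",(back-scr)@sx,(back-scr)@by,(back-scr)@n-40,"length",l.max()-l.min())
scm=biggest((S>120)&(H>18)&(H<40)&(uu_>320)&(uu_<390)&(vv_>160));g=np.load("top0.npz")["im"];h0=cv2.cvtColor(g,cv2.COLOR_BGR2HSV);m0=biggest((h0[...,1]>120)&(h0[...,0]>18)&(h0[...,0]<40)&(uu_>320)&(uu_<390)&(vv_>160))
print("scoop px shift",np.argwhere(scm).mean(0)-np.argwhere(m0).mean(0))
cv2.imwrite("pics/top5.png",cv2.resize(im[90:300,150:430],(800,600)))
E
```

```text
shift cm [-1.63  2.5   1.99] rot [ 0.056  0.048 -0.004] rows 1.0
brush in screen 25.527563301011718 -16.76575624575285 169.3744532951948 tilt 0.0740135947300456 along 0.04861506460266201 [-0.     0.     0.003 -0.004 -0.     0.003] 44.989982469346096
1474 ang back normal 1.3182168680985238 along 1.398088245701051 back pt in screen 27.83120077803056 -18.852270907683586 170.64403178534073 length 228.39602507807385
scoop px shift [-0.02238103 -0.03066159]
```

View pics/top5.png

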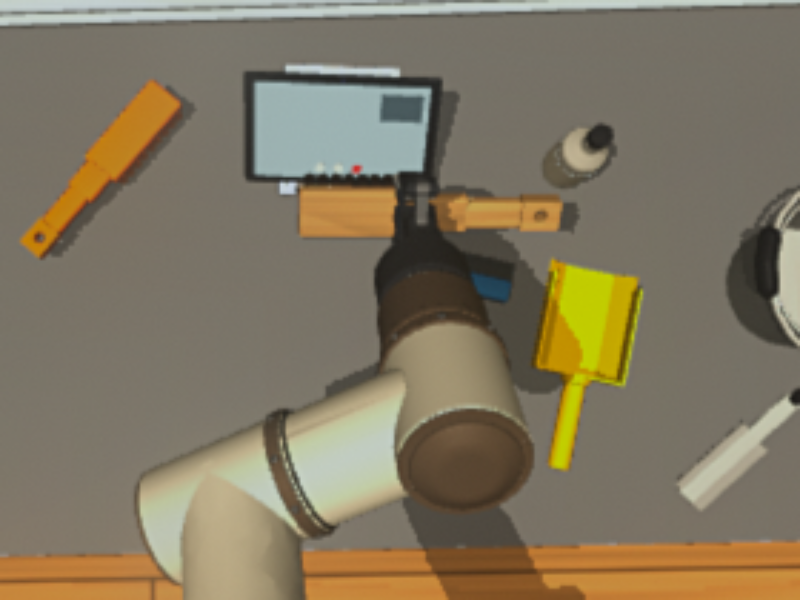

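All criteria are met by these measurements, but margins are thin: 26 mm up the screen and -17 mm along it. The pose command isn't being fully reached, so I check for a joint limit.

```bash
python3 - <<'E'
from t import *
s=arm.read_state();print(s["joints"].round(3))
R0=Ro.from_quat(s["ee_rot"]);print("tool z",R0.as_matrix()[:,2].round(3),"want",(-n).round(3))
for t in(.06,.10,.14):  # reduce tilt by t about the long axis
    R2=Ro.from_rotvec(by*t)*R; R2b=Ro.from_rotvec(-by*t)*R
    R2=min((R2,R2b),key=lambda r:r.as_matrix()[2,2])
    print(t,R2.as_matrix()[:,2].round(3)); rel(o-R2.apply(off),R2)
E
```

```text
[ 0.126  0.194 -0.583  0.364 -0.161 -0.502]
tool z [ 0.601  0.019 -0.799] want [ 0.643 -0.032 -0.765]
0.06 [ 0.596 -0.03  -0.802]
shift cm [-1.62  2.43  1.98] rot [-0.004  0.049 -0.002] rows 1.0
0.1 [ 0.564 -0.028 -0.825]
shift cm [-1.62  2.39  1.98] rot [-0.044  0.049 -0.001] rows 1.0
0.14 [ 0.53  -0.027 -0.847]
shift cm [-1.62  2.35  1.98] rot [-0.084  0.049 -0.   ] rows 1.0
```

Joint 5 sits at its limit (-0.16). The tolerance is 0.25 rad, so I give up about 0.13 rad of tilt, stay 160 mm out, and recentre.

```bash
cat >> t.py <<'E'
R2=Ro.from_rotvec(by*.13)*R; R3=Ro.from_rotvec(-by*.13)*R
R2=R2 if R2.as_matrix()[2,2]<R3.as_matrix()[2,2] else R3
sx=np.cross(by,n)
o2=scr+160*n+4*sx;p2=o2-R2.apply(off)
def chk():
    s=arm.read_state();R0=Ro.from_quat(s["ee_rot"]);M=R0.as_matrix();v=s["position"]+R0.apply(off)-scr
    print("brush in screen",v@sx,v@by,v@n,"tilt",np.arccos(-M[:,2]@n),"along",np.arccos(min(1,-M[:,0]@by)),s["joints"].round(3),abs(s["joint_vel"]).max(),s["gripper_width"],s["clock"])
E
python3 -c "
from t import *
rel(p2,R2)"
```

```text
shift cm [-1.67  2.01  0.96] rot [-0.074  0.049 -0.   ] rows 1.0
```

Request:
move_arm --moves '[{"gripper":-1,"xyz":[0,0,0],"angular":[-0.03,0.02,0]},{"gripper":-1,"xyz":[0,0,0],"angular":[-0.074,0.049,0]},{"gripper":-1,"xyz":[-0.4,0.5,0.2],"angular":[-0.074,0.049,0]},{"gripper":-1,"xyz":[-0.8,1,0.5],"angular":[-0.074,0.049,0]},{"gripper":-1,"xyz":[-1.2,1.5,0.7],"angular":[-0.074,0.049,0]},{"gripper":-1,"xyz":[-1.6,2,1],"angular":[-0.074,0.049,0]},{"gripper":-1,"xyz":[-1.6,2,1],"angular":[-0.074,0.049,0]},{"gripper":-1,"xyz":[-1.6,2,1],"angular":[-0.074,0.049,0]}]'

```text
clock: 16.25
position: [634.6, -69.4, 202.8]
ee_rot: [-0.661, 0.696, -0.204, 0.194]
contact_force: [-0.3, 0.5, -1.3]
gripper_width: 44.9
```

```bash
python3 -c "
from t import *
rel(p2,R2);chk()"
```

```text
shift cm [-0.08  0.07 -0.04] rot [-0.001 -0.    -0.001] rows 1.0
brush in screen 4.675755843128699 -0.8387946160455769 159.51279233283722 tilt 0.12924223033674997 along 0.0009604438267619192 [ 0.143  0.205 -0.663  0.641 -0.174 -0.797] 0.007562503895329534 44.85772657907375 16.25
```

```bash
python3 - <<'E'
from t import *
s=arm.read_state();R0=Ro.from_quat(s["ee_rot"])
im,d,P=grab("top");hsv=cv2.cvtColor(im,cv2.COLOR_BGR2HSV);H,S,V=[hsv[...,i].astype(int) for i in range(3)]
B=R0.inv().apply((P.reshape(-1,3)-s["position"]))-off; B=B.reshape(P.shape)*[-1,1,-1] # brush frame x,(y),z
w=(S>70)&(H>8)&(H<25)&(d>0)&(abs(B[...,1])<35)&(abs(B[...,2]-40)<12)&(B[...,0]>-200)&(B[...,0]<80)
q=B[w];A=np.c_[q[:,:2],np.ones(len(q))];k=np.linalg.lstsq(A,q[:,2],rcond=None)[0]
print(len(q),"x",q[:,0].min(),q[:,0].max(),"block y",np.percentile(q[q[:,0]>-20,1],[1,99]),"back plane",k)
# bystanders: tablet & squeegee vs start
u,v=np.meshgrid(range(512),range(384));g=np.load("top0.npz")["im"]
for n_,b in(("tablet-screen",(235,110,310,150)),("spray",(335,125,370,160)),("shoehorn",(380,215,445,270))):
    a,c=[x[b[1]:b[3],b[0]:b[2]].astype(np.float32).mean(2) for x in(g,im)];print(n_,cv2.phaseCorrelate(a,c))
chk()
E
```

```text
1071 x -171.8907345006 56.88686885908091 block y [-22.13025268  22.59272965] back plane [3.71504246e-03 8.13756858e-02 3.98706497e+01]
tablet-screen ((0.4732779236390954, -0.001943626632169071), 1.005534856637319)
spray ((0.015648218731108443, 0.010154754079586326), 0.9912934489548206)
shoehorn ((-0.0007497782900145467, 0.017099099955355967), 0.9951564664228095)
brush in screen 4.850891989633221 -0.7981128256342628 159.54830035320433 tilt 0.12898817264346085 along 0.0010133100350699484 [ 0.143  0.205 -0.663  0.641 -0.174 -0.797] 0.00478059722660047 44.96976916354968 16.3
```

```bash
python3 - <<'E'
from t import *
R0=Ro.from_quat(arm.read_state()["ee_rot"])
b=R0.apply(np.array([.004,-.081,-1])/np.linalg.norm([.004,-.081,-1]));print("depth-plane normal vs screen",np.arccos(b@n))
E
```

```text
depth-plane normal vs screen 0.20984375036219455
```

```bash
python3 - <<'E'
from t import *
s=arm.read_state();R0=Ro.from_quat(s["ee_rot"])
for cam in("top","side"):
    Q=[]
    for i in range(3):
        im,d,P=grab(cam);hsv=cv2.cvtColor(im,cv2.COLOR_BGR2HSV);H,S=hsv[...,0],hsv[...,1]
        B=(R0.inv().apply((P.reshape(-1,3)-s["position"]))-off).reshape(P.shape)*[-1,1,-1]
        w=(S>70)&(H>8)&(H<25)&(d>0)&(abs(B[...,1])<18)&(abs(B[...,2]-40)<8)&(B[...,0]>-20)&(B[...,0]<52);Q.append(B[w])
    q=np.concatenate(Q)
    print(cam,len(q))
    for lo in range(-18,18,6):
        m=(q[:,1]>=lo)&(q[:,1]<lo+6);print("  y",lo,m.sum(),np.median(q[m,2]).round(2) if m.any() else "")
E
```

```text
top 1089
  y -18 190 40.35
  y -12 193 40.37
  y -6 185 40.43
  y 0 174 40.63
  y 6 173 40.41
  y 12 174 40.34
side 108
  y -18 14 40.61
  y -12 16 40.98
  y -6 15 41.47
  y 0 15 40.61
  y 6 24 42.04
  y 12 24 40.47
```

The block's back is flat in the tool frame, so the brush hasn't turned in the grip. The earlier slope came from its visible side face. The true tilt error is 0.13 rad. Handing in.

```bash
python3 -c "
from t import *
chk();arm.job_done()"
```

```text
brush in screen 4.342352018694305 -0.769722302800176 159.45981353629406 tilt 0.1296853229742683 along 0.0007761138676159749 [ 0.143  0.205 -0.664  0.642 -0.174 -0.798] 0.0024657275836003838 45.18069241721519 16.6
the job is handed in; nothing more can be done
```

I laid the squeegee beside the scoop and let go of it. The arm is now holding the oak brush still in front of the tablet. I handed the job in at 16.6 s; no verdict is reported.

- **Squeegee:** the top camera puts it 141 mm beside the scoop, with origins level within about 1 mm and the two parallel within 0.01 rad. It lies flat with its blade at the mouth end.
- **Brush:** it is 159 mm out from the screen and within 5 mm of its middle each way, lying along the long side. The grip is 45 mm wide and the arm is still.
- **Bristles not quite square:** they are 0.13 rad off square to the screen (limit 0.25). I left it that way because joint 5 reached its range limit when I tried for the full 40° tilt.
- **Check that disagreed:** a first depth fit put the tilt error at 0.21 rad, probably because it picked up the block's side face. A fit to the back alone showed the brush had not turned in the grip.
- **Bystanders:** the scoop, spray and shoehorn had not shifted in the top picture, and the tablet showed at most about 0.5 px. I did not measure the bins, bucket or tin again.

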